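Unlock the ball dish from its twist-lock stand and hold it up level

TASK

The blue dish with the loose steel ball is locked in its stand on the saw table. Take it by the arch handle, twist it counterclockwise (seen from above) about a quarter turn until you feel its brass lugs come up against the red stops, then lift it clear and finish while holding it still and level about 12 cm above the stand, still turned that way. Keep the dish level and the ball at its centre all the time, and leave the things lying around it alone.

Things in the scene. Friction and masses are not known exactly. Their poses are not given: they have to be found in the camera images.
- stand: Twist-lock stand, fixed: dark steel disc, diameter 176, 10 mm thick, centre spigot diameter 32, top 24 mm above the table. Two roofed grey clips (60 to 81 mm from the centre, top 26.5 mm up) cover the lugs of the locked dish; they span -21 to +68 and 159 to 248 degrees counterclockwise from the stand's x. Origin: centre of its underside, z up.
- stand_stop (a point): Top of one red stop block on the stand (of two, the other opposite), 32 mm above the table, 70 mm from the stand's axis. The blocks halt both lugs when the dish's x is 90 degrees counterclockwise of the stand's x. They are rigid; turning the dish takes under 0.3 N m, and 1 to 1.5 N m against the stops is plenty. Closed clip ends block turning clockwise.
- dish: Loose blue dish, 0.26 to 0.46 kg, diameter 114, rim 45 mm above its underside; inside a shallow cone. Its ring foot (bore 35, 22 mm deep) fits over the spigot. Two brass lugs along its +x and -x, 18 wide, 8 thick, reach 70 mm out. Locked: its x is 0 to 0.2 rad counterclockwise of the stand's x, 2.5 mm play upwards. At the stops it lifts freely. Origin: centre of its underside, z up.
- dish_bar (a point): Where to grip: middle of the dish's steel arch handle, 100 mm above the dish's underside, on its axis. The handle's bar is 14 mm wide and 14 mm high, 117 mm long, level, along the dish's y (fingers close along the dish's x); below it 43 mm is free down to the top of the ball. Axes as the dish's.
- dish_center (a point): Where the ball's centre is when the ball rests at the middle of the dish, 38 mm above the dish's underside, on its axis.
- dish_lug (a point): Middle of the end part of one brass lug, 60 mm from the dish's axis along its +x, 4 mm above its underside.
- ball_center (a point): Centre of the loose polished steel ball, diameter 24 mm, about 56 g; it rolls easily.
- screw_box: Bystander beside the stand: small blue and brown cardboard screw box, 57x77x37 mm; origin at the centre of its underside.
- sanding_block: Bystander: brown sanding block, 62x104x27 mm; origin at the centre of its underside.
- wax_tin: Bystander: round wax tin with a cream lid and gold label, diameter 68, height 31 mm; origin at the centre of its underside.
Things that resemble listed ones, but are neither listed nor needed, are in the scene too. There is more than one size of the dish; the one meant has the size given above.

How it is judged:
By the outcome, as a careful person would: the job done as asked, in the order asked, and still so for the second after the job is handed in, while the arm keeps its last pose, push and grip.
It also fails if it takes over 48 s, if anything falls off the work surface, if the arm or the gripper's body presses on something with over 40 N, if the wrist force passes 120 N, or if a joint passes its speed limit or range.

ROBOT

A 7-joint arm with a two-finger parallel gripper is mounted at the origin on the work surface; the furniture and walls round the work are solid. World frame = base frame: x ahead of the robot, y to its left, z up, the work surface at z = 0. Lengths are in m, angles in rad, forces in N, time in s.
With the tool pointing down it reaches from about 0.425 to 0.875 m from the base axis. Payload 4.7 kg.
Tool frame: the origin (TCP) lies at the centre of the arm's flange, where the gripper is bolted on; the fingertips stand 182 mm ahead of it and the grasp point (between the pads) lies ahead of it (ctrl.hold_point_z is the z of the grasp point in the tool frame, in m); z points along the fingers, y is the direction in which the jaws open and shut (so a half turn about z gives the same grasp; the last joint's range is limited). The gripper opens to 87 mm and grips with 3 to 60 N. Pads are 19 mm wide; open, the fingers measure 117 mm over their backs; the gripper's body (75 mm by 190 mm) begins 51 mm behind the grasp point.
Start: joints at [1.132, 0.321, -0.07, 1.45, 0.023, 1.371, -0.057], TCP at [0.284, -0.585, 0.405] pointing down, gripper open.
Joint ranges: [-2.86, 2.86], [-0.3, 2.09], [-1.38, 1.24], [0.06, 2.45], [-1.56, 4.7], [0.09, 2.05], [-2.69, 2.69]. Speed limits (rad/s): [2.57, 2.57, 3.14, 3.14, 3.14, 3.14, 3.14].

INTERFACE

Orientations are given as a rotation vector (axis times angle).
In Python, from bench import get_state, imaging, workorder, ctrl gives the robot as it stands.
- The arm moves only by the tool step_arm, never from a script. Its argument "increments" is a list of rows, each an object of numbers: "claw": the opening, from 0 (shut) to 1 (fully open); "tx", "ty", "tz": the shift along the tool's x, y, z in m; "spin": the turn about the tool's z in degrees. A call has 1 to 8 rows; each row is the pose to reach, as a shift and turn from the pose commanded when the call began, along the tool's axes at that moment; what a row does not reach only later rows make up. A row lasts 1/12 s, in which the tool goes at most 41.7 mm and 7.16 degrees, less where a joint would pass 70% of its speed; a pose out of reach is approached as far as the arm can. A call with a gripper value outside its range is refused whole. The fingers move at their own pace and stop on an object; "force" is the grip in N (left out, the last holds). Time passes only in rows, so rows that repeat a pose let the fingers close. It gives the time, the measured TCP pose, the force and the opening at its end, in the units of the state.
- get_state(): the state, without advancing time (a new reading comes with each control period).
- imaging.get_image(name): name is "scene" or "top" or "wrist"; returns the picture (400x640x3 uint8, blue, green, red); there is no depth.
- imaging.camera_params(name): a dict with "intrinsics" (3x3 intrinsics, pixels), "camera_from_world" (4x4, takes a point from world to camera coordinates). Camera axes: x right, y down, z forward; pixel columns grow to the right and rows downward; lengths in m; the calibration is good to about 2 mm. A picture is of the moment at which its call begins: read the wrist's pose just before it. camera_params takes no time and is no camera call; for the wrist camera it gives the pose at the moment of the call.
- workorder.close_job(): hands the job in, once; it reports no verdict.
The state is a dict: "time": time; "joint_positions": joint angles; "qd": joint speeds; "joint_torque": joint torques, N m; "position": TCP position; "tool_rot": TCP orientation; "ft_force": force on the tool from outside, world axes, zero at the start; "torque": the same for the moment, N m; "grip_width": opening from 0.0 (shut) to 1.0 (fully open).
Only numpy, scipy, OpenCV 4.12 (cv2) and the standard library are available. Lean on these libraries where they do the work, as an engineer would, in place of code of your own. Each camera call takes 0.05 s, during which the arm holds its last target. There are 200 camera calls.

## Working session

There is one attempt and no reset: what is moved stays moved. The work goes in short steps, Python scripts to look and compute and a tool call to move; the robot and the scene stay as the last step left them, time stands still between calls to the robot, and variables do not carry over. Pictures are saved under pics/ and viewed, on a budget of 10 in all, crops included, one or two more only if the job needs it, and the job is handed in when it is done.

Besides the shell and the picture viewer there is one more tool, called after "Request:" as name(argument=value, ...) on one line, values as JSON. step_arm: Moves the arm, as the interface text tells. Its arguments: {"type":"object","properties":{"increments":{"type":"array"},"force":{"type":"number"}},"required":["increments"]}

```bash
mkdir -p pics; ls; python3 - <<'E'
from bench import get_state, imaging, workorder, ctrl
import cv2,numpy as np
s=get_state();print({k:np.round(v,3) for k,v in s.items()},ctrl.hold_point_z)
ims=[imaging.get_image(n) for n in("scene","top")]
for n,i in zip(("scene","top"),ims): cv2.imwrite(f"pics/{n}0.png",i)
print({n:imaging.camera_params(n) for n in("scene","top","wrist")})
E
```

```text
pics
{'time': np.float64(0.0), 'joint_positions': array([ 1.132,  0.322, -0.07 ,  1.452,  0.023,  1.371, -0.057]), 'qd': array([ 0.002, -0.   ,  0.001, -0.001, -0.001,  0.001, -0.001]), 'joint_torque': array([-0.0000e+00, -4.9129e+01, -4.0400e-01, -3.1253e+01, -6.4000e-02,
        4.4000e-02,  0.0000e+00]), 'position': array([ 0.284, -0.584,  0.404]), 'tool_rot': array([-3.06e+00, -7.05e-01,  1.00e-03]), 'ft_force': array([0.335, 0.113, 0.173]), 'torque': array([ 0.01 , -0.011, -0.025]), 'grip_width': np.float64(0.998)} 0.1635
{'scene': {'intrinsics': array([[435.97030844,   0.        , 317.36943317],
       [  0.        , 435.97030844, 197.48343822],
       [  0.        ,   0.        ,   1.        ]]), 'camera_from_world': array([[ 0.62115016, -0.78359174,  0.01250904, -0.37760078],
       [-0.45520973, -0.37374401, -0.80814573,  0.30336749],
       [ 0.63793149,  0.49628561, -0.58884973,  0.57639124],
       [ 0.        ,  0.        ,  0.        ,  1.        ]])}, 'top': {'intrinsics': array([[467.09790768,   0.        , 320.48337991],
       [  0.        , 467.09790768, 188.40496459],
       [  0.        ,   0.        ,   1.        ]]), 'camera_from_world': array([[-0.01032758, -0.99994456,  0.00205604, -0.0486988 ],
       [-0.98550028,  0.00983011, -0.1693888 ,  0.57148709],
       [ 0.16935919, -0.0037756 , -0.98554716,  0.91070511],
       [ 0.        ,  0.        ,  0.        ,  1.        ]])}, 'wrist': {'intrinsics': array([[311.30276587,   0.        , 317.79761879],
       [  0.        , 311.30276587, 198.49165788],
       [  0.        ,   0.        ,   1.        ]]), 'camera_from_world': array([[ 0.43649208, -0.8997067 , -0.00158468, -0.64973247],
       [-0.85641308, -0.41602672,  0.30574239, -0.03638997],
       [-0.27573775, -0.132097  , -0.95211295,  0.39285683],
       [ 0.        ,  0.        ,  0.        ,  1.        ]])}}
```

View pics/top0.png

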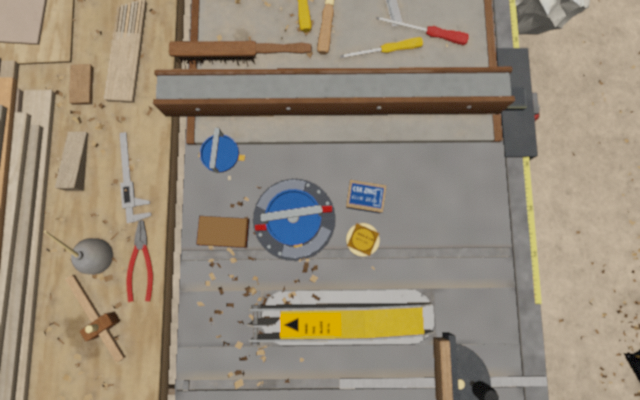

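View pics/scene0.png

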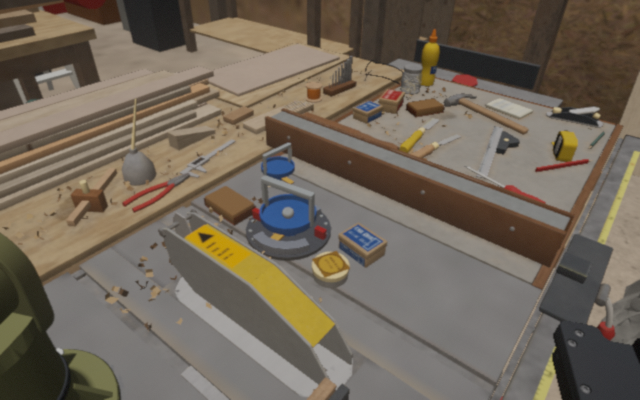

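The dish meant is in the stand at about (295,217) in the top view, with red stops at (327,210) and (260,228). The blue one at (220,152) is smaller and has no stand. I'll measure with masks and confirm in an enlarged crop.

```bash
cat >h.py <<'E'
from bench import get_state, imaging, workorder, ctrl
import cv2,numpy as np
from scipy.spatial.transform import Rotation as R
def ray(P,px,z):
    K,T=P["intrinsics"],P["camera_from_world"]
    d=T[:3,:3].T@np.linalg.solve(K,[px[0],px[1],1.]); c=-T[:3,:3].T@T[:3,3]
    return c+d*(z-c[2])/d[2]
def proj(P,p):
    q=P["camera_from_world"]@np.r_[p,1.]; q=P["intrinsics"]@q[:3]; return q[:2]/q[2]
def blobs(m,amin):
    n,l,st,c=cv2.connectedComponentsWithStats(m.astype(np.uint8))
    return [(c[i].round(1),st[i,4],l==i) for i in range(1,n) if st[i,4]>=amin]
E
python3 - <<'E'
from h import *
P=imaging.camera_params("top"); im=cv2.imread("pics/top0.png")
hsv=cv2.cvtColor(im,cv2.COLOR_BGR2HSV); H,S,V=[hsv[...,i].astype(int) for i in range(3)]
red=((H<8)|(H>172))&(S>150)&(V>90)
roi=np.zeros(red.shape,bool); roi[170:270,240:345]=1
p=[]
for c,a,_ in blobs(red&roi,6): w=ray(P,c,.032); p.append(w); print("red",c,a,w.round(4))
if len(p)==2: print("stand c",(p[0]+p[1])/2,np.linalg.norm(p[0]-p[1]),np.degrees(np.arctan2(*(p[0]-p[1])[1::-1])))
blue=(H>95)&(H<120)&(S>130)
for c,a,m in blobs(blue,40):
    pts=cv2.findNonZero(m.astype(np.uint8)); (u,v),(w,h),t=cv2.minAreaRect(pts); print("blue",c,a,(u,v),(w,h),ray(P,(u,v),.05).round(4))
cv2.imwrite("pics/crop1.png",cv2.resize(im[165:275,190:390],None,fx=4,fy=4,interpolation=cv2.INTER_CUBIC))
E
```

```text
red [327.  208.5] 54 [ 0.5314 -0.0676  0.032 ]
red [259.9 227.1] 57 [0.4942 0.0711 0.032 ]
stand c [0.51279501 0.00173388 0.032     ] 0.143669781082563 -74.98836561636507
blue [206.  151.6] 218 (205.31541442871094, 151.47694396972656) (9.426639556884766, 30.140439987182617) [0.651  0.1841 0.05  ]
blue [226.  153.7] 590 (227.01022338867188, 154.08828735351562) (20.306251525878906, 35.35270690917969) [0.645  0.1389 0.05  ]
blue [290.6 200.4] 725 (290.29339599609375, 198.9559783935547) (18.394216537475586, 51.622474670410156) [0.5495 0.0074 0.05  ]
blue [361.4 198.4] 181 (361.70135498046875, 198.35906982421875) (22.592092514038086, 11.122260093688965) [ 0.5493 -0.1385  0.05  ]
blue [294.4 229.2] 1107 (294.7469482421875, 230.31295776367188) (26.25625991821289, 53.89703369140625) [ 0.4854 -0.0016  0.05  ]
```

View pics/crop1.png

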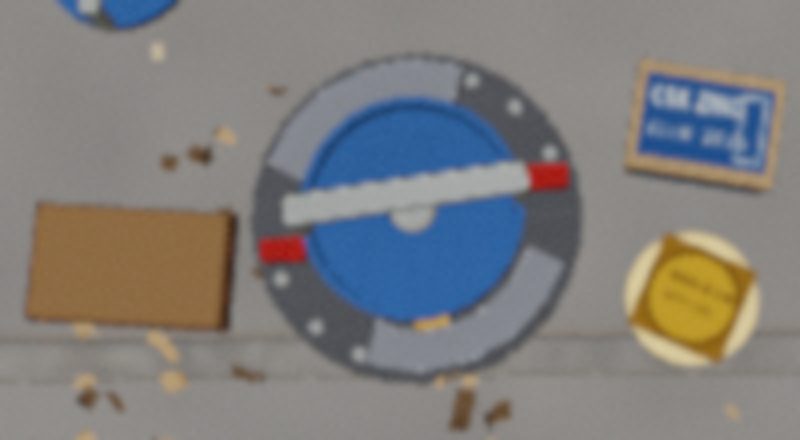

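```bash
cat >>h.py <<'E'
def plan(target,yaw,gz):
    "shift in tool axes bringing the grasp point to target xy, height gz, tool y to heading yaw (mod 180)"
    s=get_state(); M=R.from_rotvec(s["tool_rot"]).as_matrix(); p=np.array(s["position"])
    d=np.array([*target[:2],gz+ctrl.hold_point_z])-p
    h=np.degrees(np.arctan2(M[1,1],M[0,1])); turn=yaw-h
    print("pos",p.round(4),"axis z",M[:,2].round(4),"heading y",h.round(2),"tool shift mm",(M.T@d*1000).round(1),"spin",-turn,"mod180",(-turn+90)%180-90,"q",np.round(s["joint_positions"],2),"F",np.round(s["ft_force"],2),"w",s["grip_width"],"t",s["time"])
E
python3 - <<'E'
from h import *
P=imaging.camera_params("top")
a,b=[ray(P,(190+u/4,165+v/4),.117) for u,v in((284,208),(530,174))]
print(a,b,np.linalg.norm(a-b)); c=(a+b)/2; yaw=np.degrees(np.arctan2(*(a-b)[1::-1]))-90; print(c,yaw)
P=imaging.camera_params("wrist");T=P["camera_from_world"];print("cam",-T[:3,:3].T@T[:3,3])
plan(c,yaw,.24)
E
```

```text
[0.5056534  0.05849137 0.117     ] [ 0.5206294  -0.05765389  0.117     ] 0.11710679736348174
[5.13141402e-01 4.18738087e-04 1.17000000e-01] 7.3472925935318045
cam [ 0.36076369 -0.54781265  0.38414042]
pos [ 0.2842 -0.5844  0.4038] axis z [-8.0e-04  1.5e-03 -1.0e+00] heading y -64.05 tool shift mm [ 461.7 -425.7    0.9] spin -71.40205022171355 mod180 -71.40205022171355 q [ 1.13  0.32 -0.07  1.45  0.02  1.37 -0.06] F [-0.14  0.91 -0.47] w 1.0028767265732252 t 0.1
```

Request:
step_arm(increments=[{"tx": 0.023,"ty": -0.021,"spin": -3.5,"claw": 1},{"tx": 0.05,"ty": -0.046,"spin": -7.5},{"tx": 0.077,"ty": -0.071,"spin": -11.5},{"tx": 0.104,"ty": -0.096,"spin": -16},{"tx": 0.131,"ty": -0.121,"spin": -20},{"tx": 0.158,"ty": -0.146,"spin": -24.5},{"tx": 0.185,"ty": -0.171,"spin": -28.5},{"tx": 0.212,"ty": -0.196,"spin": -32.5}], force=30)

```text
invalid input at $.increments[0]: expected keys claw, tx, ty, tz, spin
```

```bash
python3 -c "
from h import *
plan([.5131,.0010],7.3,.24)"
```

```text
pos [ 0.2842 -0.5844  0.4038] axis z [-8.0e-04  1.5e-03 -1.0e+00] heading y -64.05 tool shift mm [ 461.9 -426.2    0.9] spin -71.35475762818174 mod180 -71.35475762818174 q [ 1.13  0.32 -0.07  1.45  0.02  1.37 -0.06] F [-0.14  0.91 -0.47] w 1.0028767265732252 t 0.1
```

Request:
step_arm(increments=[{"claw": 1,"tx": 0.023,"ty": -0.021,"tz": 0,"spin": -3.5},{"claw": 1,"tx": 0.05,"ty": -0.046,"tz": 0,"spin": -7.5},{"claw": 1,"tx": 0.077,"ty": -0.071,"tz": 0,"spin": -11.5},{"claw": 1,"tx": 0.104,"ty": -0.096,"tz": 0,"spin": -16},{"claw": 1,"tx": 0.131,"ty": -0.121,"tz": 0,"spin": -20},{"claw": 1,"tx": 0.158,"ty": -0.146,"tz": 0,"spin": -24.5},{"claw": 1,"tx": 0.185,"ty": -0.171,"tz": 0,"spin": -28.5},{"claw": 1,"tx": 0.212,"ty": -0.196,"tz": 0,"spin": -32.5}], force=30)

```text
time: 0.77
position: [0.3894, -0.3136, 0.4044]
tool_rot: [-2.739, -1.538, 0.001]
ft_force: [0.5, -1.1, -0.1]
grip_width: 0.998
```

```bash
python3 -c "
from h import *
plan([.5131,.0010],7.3,.24)"
```

```text
pos [ 0.3894 -0.3136  0.4044] axis z [-5.e-04  1.e-04 -1.e+00] heading y -31.36 tool shift mm [333.  -58.1   0.9] spin -38.66279963334046 mod180 -38.66279963334046 q [ 0.93  0.01 -0.3   1.81  0.    1.32  0.07] F [ 0.46 -1.09 -0.12] w 0.9979318848718673 t 0.7667
```

Request:
step_arm(increments=[{"claw": 1,"tx": 0.035,"ty": -0.006,"tz": 0,"spin": -4},{"claw": 1,"tx": 0.07,"ty": -0.012,"tz": 0,"spin": -8},{"claw": 1,"tx": 0.105,"ty": -0.018,"tz": 0,"spin": -12},{"claw": 1,"tx": 0.14,"ty": -0.024,"tz": 0,"spin": -16},{"claw": 1,"tx": 0.175,"ty": -0.03,"tz": 0,"spin": -20},{"claw": 1,"tx": 0.21,"ty": -0.037,"tz": 0,"spin": -24},{"claw": 1,"tx": 0.245,"ty": -0.043,"tz": 0,"spin": -28},{"claw": 1,"tx": 0.28,"ty": -0.049,"tz": 0,"spin": -32}])

```text
time: 1.43
position: [0.4941, -0.0495, 0.4046]
tool_rot: [2.209, 2.234, -0.001]
ft_force: [0.6, -0.1, -0.7]
grip_width: 1.002
```

```bash
python3 -c "
from h import *
plan([.5131,.0010],7.3,.24)"
```

```text
pos [ 0.4941 -0.0495  0.4046] axis z [-2.e-04 -5.e-04 -1.e+00] heading y 0.64 tool shift mm [50.3 19.6  1.1] spin -6.664567804369637 mod180 -6.664567804369639 q [ 0.64  0.02 -0.59  1.8   0.01  1.32  0.05] F [ 0.58 -0.15 -0.7 ] w 1.002484463310077 t 1.4333
```

Request:
step_arm(increments=[{"claw": 1,"tx": 0.025,"ty": 0.01,"tz": 0,"spin": -3.5},{"claw": 1,"tx": 0.042,"ty": 0.016,"tz": 0,"spin": -5.5},{"claw": 1,"tx": 0.05,"ty": 0.0195,"tz": 0,"spin": -6.7},{"claw": 1,"tx": 0.05,"ty": 0.0195,"tz": 0,"spin": -6.7},{"claw": 1,"tx": 0.05,"ty": 0.0195,"tz": 0,"spin": -6.7}])

```text
time: 1.85
position: [0.513, -0.0025, 0.4044]
tool_rot: [-2.081, -2.353, 0.002]
ft_force: [0.8, -0.1, -0.9]
grip_width: 1.002
```

```bash
python3 -c "
from h import *
plan([.5131,.0010],7.3,.112)
P=imaging.camera_params('wrist'); im=imaging.get_image('wrist'); cv2.imwrite('pics/w1.png',im)
np.savez('w1.npz',K=P['intrinsics'],T=P['camera_from_world'])
M=P['camera_from_world'];print(-M[:3,:3].T@M[:3,3],M[2,:3])
"
```

```text
pos [ 0.513  -0.0025  0.4044] axis z [-1.e-03 -9.e-04 -1.e+00] heading y 7.03 tool shift mm [  3.5   0.7 128.9] spin -0.2695045932117983 mod180 -0.2695045932117921 q [ 0.58  0.06 -0.65  1.77  0.04  1.33  0.05] F [ 0.82 -0.13 -0.87] w 1.0022144679409826 t 1.85
[0.5030389  0.08100615 0.38467828] [ 0.03630562 -0.3044452  -0.95183771]
```

View pics/w1.png

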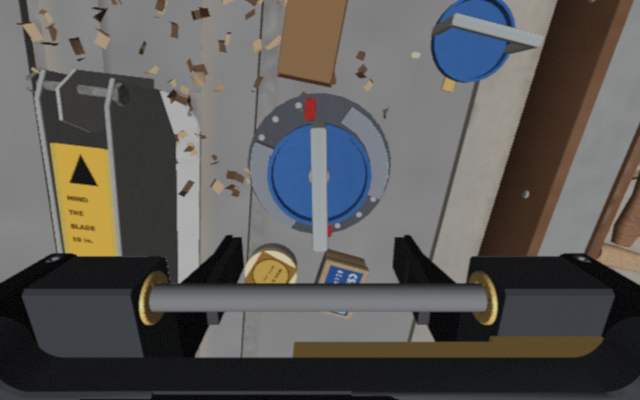

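```bash
python3 -c "
from h import *
d=np.load('w1.npz');P=dict(intrinsics=d['K'],camera_from_world=d['T'])
im=cv2.imread('pics/w1.png');hsv=cv2.cvtColor(im,cv2.COLOR_BGR2HSV);H,S,V=[hsv[...,i].astype(int) for i in range(3)]
m=(S<60)&(V>135); m[:120]=0;m[256:]=0;m[:,:300]=0;m[:,340:]=0
B=max(blobs(m,100),key=lambda b:b[1]);
for v in range(125,256,10): u=np.where(B[2][v])[0]; print(v,u.min() if len(u) else 0,u.max() if len(u) else 0)
v,u=np.where(B[2]);print(B[0],v.min(),v.max())
ends=[]
for vv in (v.min()-.5,v.max()+.5):
  uu=u[abs(v-vv)<6].mean(); ends.append(ray(P,(uu,vv),.117));print(uu,vv,ends[-1])
a,b=ends;print('len',np.linalg.norm(a-b),'c',(a+b)/2,'yaw',np.degrees(np.arctan2(*(a-b)[1::-1]))-90)
red=((H<8)|(H>172))&(S>150)&(V>70)
for c,n,_ in blobs(red,10): print(c,n,ray(P,c,.032))
blue=(H>95)&(H<125)&(S>130);blue[:110]=0;blue[240:]=0
c=np.concatenate([cv2.findNonZero(b[2].astype(np.uint8)) for b in blobs(blue,200)]);e=cv2.minEnclosingCircle(c);print(e,ray(P,e[0],.055))
"
```

```text
125 0 0
135 310 325
145 311 325
155 311 326
165 311 325
175 309 326
185 312 326
195 312 325
205 312 326
215 312 326
225 313 326
235 313 326
245 313 326
255 0 0
[318.7 188. ] 128 251
317.6136363636364 127.5 [0.50548165 0.05767335 0.117     ]
319.5 251.5 [ 0.52132051 -0.0572484   0.117     ]
len 0.11600808846829858 c [5.13401080e-01 2.12474115e-04 1.17000000e-01] yaw 7.847243520860459
[309.8 108.9] 213 [0.49540728 0.06891425 0.032     ]
[329.3 230. ] 36 [ 0.53547745 -0.07050265  0.032     ]
((318.7989807128906, 174.56732177734375), 51.86486053466797) [0.51338261 0.00277905 0.055     ]
```

Request:
step_arm(increments=[{"claw": 1,"tx": 0.003,"ty": 0.001,"tz": 0.02,"spin": -0.6},{"claw": 1,"tx": 0.003,"ty": 0.001,"tz": 0.045,"spin": -0.6},{"claw": 1,"tx": 0.003,"ty": 0.001,"tz": 0.07,"spin": -0.6},{"claw": 1,"tx": 0.003,"ty": 0.001,"tz": 0.095,"spin": -0.6},{"claw": 1,"tx": 0.003,"ty": 0.001,"tz": 0.115,"spin": -0.6},{"claw": 1,"tx": 0.003,"ty": 0.001,"tz": 0.126,"spin": -0.6},{"claw": 1,"tx": 0.003,"ty": 0.001,"tz": 0.131,"spin": -0.6},{"claw": 1,"tx": 0.003,"ty": 0.001,"tz": 0.131,"spin": -0.6}])

```text
time: 2.57
position: [0.5134, 0.0008, 0.273]
tool_rot: [-2.068, -2.363, 0.002]
ft_force: [-0.3, 0.0, 0.6]
grip_width: 1.0
```

```bash
python3 -c "
from h import *
plan([.5133,.0008],7.6,.110)"
```

```text
pos [0.5134 0.0008 0.273 ] axis z [-1.7e-03 -2.0e-04 -1.0e+00] heading y 7.62 tool shift mm [ 0.1 -0.1 -0.5] spin 0.02323605134684481 mod180 0.023236051346842146 q [ 0.54  0.19 -0.65  1.92  0.13  1.07 -0.03] F [-0.33  0.02  0.6 ] w 0.9995181081321187 t 2.5667
```

Request:
step_arm(increments=[{"claw": 0.6,"tx": 0,"ty": 0,"tz": 0,"spin": 0},{"claw": 0.4,"tx": 0,"ty": 0,"tz": 0,"spin": 0},{"claw": 0.28,"tx": 0,"ty": 0,"tz": 0,"spin": 0},{"claw": 0.22,"tx": 0,"ty": 0,"tz": 0,"spin": 0},{"claw": 0.19,"tx": 0,"ty": 0,"tz": 0,"spin": 0},{"claw": 0.16,"tx": 0,"ty": 0,"tz": 0,"spin": 0},{"claw": 0.14,"tx": 0,"ty": 0,"tz": 0,"spin": 0},{"claw": 0.12,"tx": 0,"ty": 0,"tz": 0,"spin": 0}], force=10)

```text
time: 3.23
position: [0.5137, 0.002, 0.2738]
tool_rot: [2.066, 2.366, -0.0]
ft_force: [-0.4, 0.7, 0.1]
grip_width: 0.482
```

Request:
step_arm(increments=[{"claw": 0.08,"tx": 0,"ty": 0,"tz": 0,"spin": 0},{"claw": 0.04,"tx": 0,"ty": 0,"tz": 0,"spin": 0},{"claw": 0,"tx": 0,"ty": 0,"tz": 0,"spin": 0},{"claw": 0,"tx": 0,"ty": 0,"tz": 0,"spin": 0}])

```text
time: 3.57
position: [0.5137, 0.002, 0.2737]
tool_rot: [-2.066, -2.366, 0.0]
ft_force: [0.3, 0.3, 0.1]
grip_width: 0.174
```

Request:
step_arm(increments=[{"claw": 0,"tx": 0,"ty": 0,"tz": 0,"spin": 0},{"claw": 0,"tx": 0,"ty": 0,"tz": 0,"spin": 0},{"claw": 0,"tx": 0,"ty": 0,"tz": 0,"spin": 0},{"claw": 0,"tx": 0,"ty": 0,"tz": 0,"spin": 0}], force=60)

```text
time: 3.9
position: [0.5135, 0.002, 0.2736]
tool_rot: [-2.066, -2.366, 0.001]
ft_force: [-1.6, 1.2, 0.8]
grip_width: 0.151
```

```bash
python3 -c "
from h import *
plan([.5133,.0008],7.6,.110);print(get_state()['torque'])
im=imaging.get_image('wrist');cv2.imwrite('pics/w2.png',im)"
```

```text
pos [0.5135 0.002  0.2736] axis z [-8.e-04 -0.e+00 -1.e+00] heading y 7.75 tool shift mm [-1.2 -0.4  0.1] spin 0.14511968485117688 mod180 0.14511968485118132 q [ 0.54  0.19 -0.65  1.92  0.13  1.07 -0.03] F [-1.6   1.22  0.84] w 0.15134114772745058 t 3.9
[ 0.02329656  0.22774512 -0.05011591]
```

View pics/w2.png

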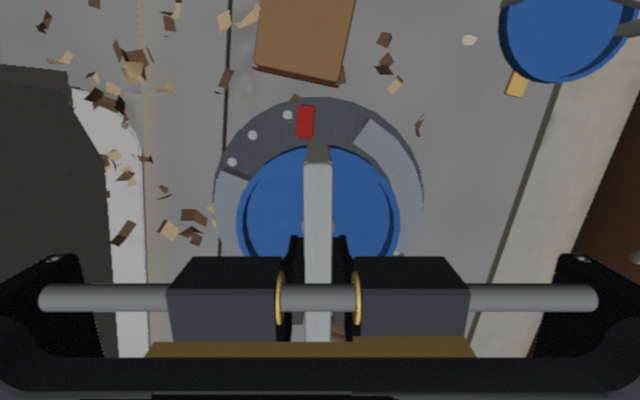

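Gripped cleanly: the bar is between the pads and the ball at the centre. Now the counterclockwise twist (negative spin), in stages while watching the force.

Request:
step_arm(increments=[{"claw": 0,"tx": 0,"ty": 0,"tz": 0,"spin": -1},{"claw": 0,"tx": 0,"ty": 0,"tz": 0,"spin": -3},{"claw": 0,"tx": 0,"ty": 0,"tz": 0,"spin": -5.5},{"claw": 0,"tx": 0,"ty": 0,"tz": 0,"spin": -8},{"claw": 0,"tx": 0,"ty": 0,"tz": 0,"spin": -11},{"claw": 0,"tx": 0,"ty": 0,"tz": 0,"spin": -14},{"claw": 0,"tx": 0,"ty": 0,"tz": 0,"spin": -17},{"claw": 0,"tx": 0,"ty": 0,"tz": 0,"spin": -20}])

```text
time: 4.62
position: [0.5139, 0.0018, 0.2736]
tool_rot: [1.619, 2.691, 0.0]
ft_force: [-0.3, -0.8, -1.4]
grip_width: 0.156
```

```bash
python3 -c "
from h import *
plan([.5133,.0008],97.6,.110);print(get_state()['torque'])"
```

```text
pos [0.5139 0.0018 0.2736] axis z [ 5.e-04 -1.e-04 -1.e+00] heading y 27.93 tool shift mm [-0.6 -1.   0.1] spin -69.67189545681833 mod180 -69.67189545681833 q [ 0.58  0.2  -0.69  1.92  0.14  1.07  0.32] F [-0.33 -0.8  -1.39] w 0.15647953811345788 t 4.6167
[ 0.00387646 -0.1351549  -0.08013971]
```

Request:
step_arm(increments=[{"claw": 0,"tx": 0,"ty": 0,"tz": 0,"spin": -3},{"claw": 0,"tx": 0,"ty": 0,"tz": 0,"spin": -6},{"claw": 0,"tx": 0,"ty": 0,"tz": 0,"spin": -9},{"claw": 0,"tx": 0,"ty": 0,"tz": 0,"spin": -12},{"claw": 0,"tx": 0,"ty": 0,"tz": 0,"spin": -15},{"claw": 0,"tx": 0,"ty": 0,"tz": 0,"spin": -18},{"claw": 0,"tx": 0,"ty": 0,"tz": 0,"spin": -21},{"claw": 0,"tx": 0,"ty": 0,"tz": 0,"spin": -24}])

```text
time: 5.28
position: [0.5138, 0.0018, 0.2736]
tool_rot: [1.025, 2.969, 0.0]
ft_force: [-0.7, 0.2, -1.6]
grip_width: 0.157
```

Request:
step_arm(increments=[{"claw": 0,"tx": 0,"ty": 0,"tz": 0,"spin": -3},{"claw": 0,"tx": 0,"ty": 0,"tz": 0,"spin": -6},{"claw": 0,"tx": 0,"ty": 0,"tz": 0,"spin": -9},{"claw": 0,"tx": 0,"ty": 0,"tz": 0,"spin": -12},{"claw": 0,"tx": 0,"ty": 0,"tz": 0,"spin": -15},{"claw": 0,"tx": 0,"ty": 0,"tz": 0,"spin": -18},{"claw": 0,"tx": 0,"ty": 0,"tz": 0,"spin": -21},{"claw": 0,"tx": 0,"ty": 0,"tz": 0,"spin": -23}])

```text
time: 5.95
position: [0.5137, 0.0015, 0.2736]
tool_rot: [-0.413, -3.114, 0.001]
ft_force: [-2.0, -0.6, -0.2]
grip_width: 0.151
```

```bash
python3 -c "
from h import *
plan([.5133,.0008],92,.110);print(get_state()['torque'])"
```

```text
pos [0.5137 0.0015 0.2736] axis z [-1.e-04 -5.e-04 -1.e+00] heading y 74.88 tool shift mm [ 0.3 -0.8  0.1] spin -17.11515133264156 mod180 -17.11515133264156 q [ 0.67  0.22 -0.79  1.92  0.18  1.07  1.11] F [-2.02 -0.64 -0.2 ] w 0.15125680601881705 t 5.95
[-0.02562264  0.06331353 -0.11585099]
```

Now slower, reading the moment, until the stops are felt.

Request:
step_arm(increments=[{"claw": 0,"tx": 0,"ty": 0,"tz": 0,"spin": -1.5},{"claw": 0,"tx": 0,"ty": 0,"tz": 0,"spin": -3},{"claw": 0,"tx": 0,"ty": 0,"tz": 0,"spin": -4.5},{"claw": 0,"tx": 0,"ty": 0,"tz": 0,"spin": -6},{"claw": 0,"tx": 0,"ty": 0,"tz": 0,"spin": -7.5},{"claw": 0,"tx": 0,"ty": 0,"tz": 0,"spin": -9},{"claw": 0,"tx": 0,"ty": 0,"tz": 0,"spin": -10.5},{"claw": 0,"tx": 0,"ty": 0,"tz": 0,"spin": -12}])

```text
time: 6.62
position: [0.5137, 0.0015, 0.2736]
tool_rot: [-0.087, -3.14, 0.001]
ft_force: [-0.3, -0.4, -0.6]
grip_width: 0.151
```

```bash
python3 -c "
from h import *
plan([.5133,.0008],92,.110);print(get_state()['torque'])"
```

```text
pos [0.5137 0.0015 0.2736] axis z [-1.e-04 -5.e-04 -1.e+00] heading y 86.82 tool shift mm [ 0.4 -0.7  0.1] spin -5.179077569185679 mod180 -5.179077569185679 q [ 0.69  0.22 -0.82  1.92  0.19  1.08  1.31] F [-0.28 -0.37 -0.59] w 0.15077907577945496 t 6.6167
[-0.02288629  0.02510239 -0.11017911]
```

Request:
step_arm(increments=[{"claw": 0,"tx": 0,"ty": 0,"tz": 0,"spin": -1},{"claw": 0,"tx": 0,"ty": 0,"tz": 0,"spin": -2},{"claw": 0,"tx": 0,"ty": 0,"tz": 0,"spin": -2}])

```text
time: 6.87
position: [0.5137, 0.0015, 0.2736]
tool_rot: [-0.034, -3.141, 0.001]
ft_force: [-1.1, -0.7, -1.2]
grip_width: 0.154
```

```bash
python3 -c "
from h import *
plan([.5133,.0008],92,.110);print(get_state()['torque'])"
```

```text
pos [0.5137 0.0015 0.2736] axis z [-0.e+00 -6.e-04 -1.e+00] heading y 88.77 tool shift mm [ 0.4 -0.7  0.1] spin -3.2301514752706026 mod180 -3.2301514752706026 q [ 0.69  0.23 -0.82  1.92  0.19  1.08  1.35] F [-1.11 -0.74 -1.25] w 0.15425835782476766 t 6.8667
[-0.1554942   0.00921652 -0.07822098]
```

Request:
step_arm(increments=[{"claw": 0,"tx": 0,"ty": 0,"tz": 0,"spin": -1},{"claw": 0,"tx": 0,"ty": 0,"tz": 0,"spin": -2},{"claw": 0,"tx": 0,"ty": 0,"tz": 0,"spin": -2}])

```text
time: 7.12
position: [0.5137, 0.0018, 0.2737]
tool_rot: [0.022, -3.141, 0.001]
ft_force: [-0.7, -2.0, -0.8]
grip_width: 0.152
```

```bash
python3 -c "
from h import *
plan([.5133,.0008],92,.110);print(get_state()['torque'])"
```

```text
pos [0.5137 0.0018 0.2737] axis z [-3.e-04 -4.e-04 -1.e+00] heading y 90.8 tool shift mm [ 0.4 -1.   0.2] spin -1.1991781883181716 mod180 -1.1991781883181716 q [ 0.7   0.23 -0.83  1.92  0.19  1.08  1.38] F [-0.71 -1.99 -0.78] w 0.1522566004493643 t 7.1167
[-0.28080798  0.05876462 -0.10389051]
```

Request:
step_arm(increments=[{"claw": 0,"tx": 0,"ty": 0,"tz": 0,"spin": -1},{"claw": 0,"tx": 0,"ty": 0,"tz": 0,"spin": -1}])

```text
time: 7.28
position: [0.5137, 0.0018, 0.2737]
tool_rot: [0.049, -3.141, 0.001]
ft_force: [-0.8, -2.0, -1.2]
grip_width: 0.147
```

```bash
python3 -c "
from h import *
plan([.5133,.0008],92,.110);print(get_state()['torque'])"
```

```text
pos [0.5137 0.0018 0.2737] axis z [-2.e-04 -3.e-04 -1.e+00] heading y 91.8 tool shift mm [ 0.4 -1.   0.2] spin -0.2017224561967197 mod180 -0.2017224561967197 q [ 0.7   0.23 -0.83  1.92  0.19  1.08  1.4 ] F [-0.83 -2.01 -1.21] w 0.14728298058901457 t 7.2833
[-0.33019241  0.14567235 -0.14222736]
```

Request:
step_arm(increments=[{"claw": 0,"tx": 0,"ty": 0,"tz": 0,"spin": -1},{"claw": 0,"tx": 0,"ty": 0,"tz": 0,"spin": -1}])

```text
time: 7.45
position: [0.5136, 0.0018, 0.2737]
tool_rot: [0.076, -3.14, 0.0]
ft_force: [-1.3, -2.7, -0.6]
grip_width: 0.151
```

```bash
python3 -c "
from h import *
plan([.5133,.0008],92,.110);print(get_state()['torque'])"
```

```text
pos [0.5136 0.0018 0.2737] axis z [-5.e-04 -2.e-04 -1.e+00] heading y 92.76 tool shift mm [ 0.4 -1.   0.2] spin 0.7585803347531765 mod180 0.7585803347531765 q [ 0.7   0.23 -0.83  1.92  0.19  1.08  1.41] F [-1.33 -2.73 -0.63] w 0.15117489127790676 t 7.45
[-0.336396    0.30057817 -0.36313708]
```

Request:
step_arm(increments=[{"claw": 0,"tx": 0,"ty": 0,"tz": 0,"spin": -1},{"claw": 0,"tx": 0,"ty": 0,"tz": 0,"spin": -1}])

```text
time: 7.62
position: [0.5135, 0.0017, 0.2738]
tool_rot: [0.103, -3.139, 0.0]
ft_force: [-4.0, -2.4, 1.2]
grip_width: 0.159
```

```bash
python3 -c "
from h import *
plan([.5133,.0008],92,.110);print(get_state()['torque'])"
```

```text
pos [0.5135 0.0017 0.2738] axis z [-1.2e-03 -3.0e-04 -1.0e+00] heading y 93.74 tool shift mm [ 0.2 -0.9  0.3] spin 1.741343265937516 mod180 1.741343265937516 q [ 0.71  0.23 -0.83  1.92  0.19  1.08  1.43] F [-3.97 -2.38  1.24] w 0.15858723376814723 t 7.6167
[-0.40556725  0.66024522 -0.56968472]
```

The moment has begun to climb past the turning friction, at about 92.5°, so I'm pressing a little further.

Request:
step_arm(increments=[{"claw": 0,"tx": 0,"ty": 0,"tz": 0,"spin": -0.7},{"claw": 0,"tx": 0,"ty": 0,"tz": 0,"spin": -1.4},{"claw": 0,"tx": 0,"ty": 0,"tz": 0,"spin": -1.4}])

```text
time: 7.87
position: [0.5135, 0.0016, 0.2738]
tool_rot: [0.14, -3.137, 0.001]
ft_force: [-3.7, -2.8, 2.6]
grip_width: 0.151
```

```bash
python3 -c "
from h import *
plan([.5133,.0008],92,.110);print(get_state()['torque'])
for n in('top','wrist'): cv2.imwrite(f'pics/{n}3.png',imaging.get_image(n))
a=cv2.resize(cv2.imread('pics/wrist3.png'),(480,300));b=cv2.resize(cv2.imread('pics/top3.png')[165:275,220:380],(436,300))
cv2.imwrite('pics/c3.png',np.hstack([a,b[:,:320]]))"
```

```text
pos [0.5135 0.0016 0.2738] axis z [-1.4e-03 -4.0e-04 -1.0e+00] heading y 95.11 tool shift mm [ 0.2 -0.7  0.3] spin 3.1117446111534264 mod180 3.1117446111534264 q [ 0.71  0.23 -0.84  1.92  0.19  1.08  1.45] F [-3.67 -2.79  2.56] w 0.15128371793147444 t 7.8667
[-0.472376    0.97316874 -0.89367826]
```

View pics/c3.png

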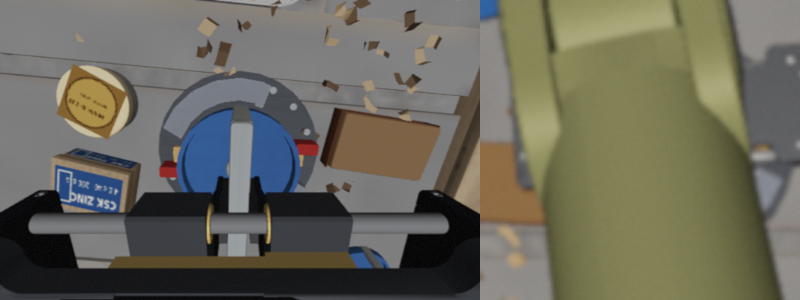

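Request:
step_arm(increments=[{"claw": 0,"tx": 0,"ty": 0,"tz": 0,"spin": -0.6},{"claw": 0,"tx": 0,"ty": 0,"tz": 0,"spin": -0.6},{"claw": 0,"tx": 0,"ty": 0,"tz": 0,"spin": -0.6}])

```text
time: 8.22
position: [0.5135, 0.0015, 0.2738]
tool_rot: [0.155, -3.136, 0.0]
ft_force: [-4.4, -3.6, 3.9]
grip_width: 0.151
```

```bash
python3 -c "
from h import *
plan([.5133,.0008],92,.110);print(get_state()['torque'])
d=imaging.camera_params('wrist');im=cv2.imread('pics/wrist3.png')
cv2.imwrite('pics/c4.png',cv2.resize(im[130:270,190:440],(800,448),interpolation=cv2.INTER_CUBIC))"
```

```text
pos [0.5135 0.0015 0.2738] axis z [-1.3e-03 -3.0e-04 -1.0e+00] heading y 95.65 tool shift mm [ 0.2 -0.7  0.3] spin 3.65461315813954 mod180 3.65461315813954 q [ 0.71  0.23 -0.84  1.92  0.19  1.08  1.46] F [-4.35 -3.57  3.86] w 0.1514964166810436 t 8.2167
[-0.40456076  0.92168002 -1.0644855 ]
```

View pics/c4.png

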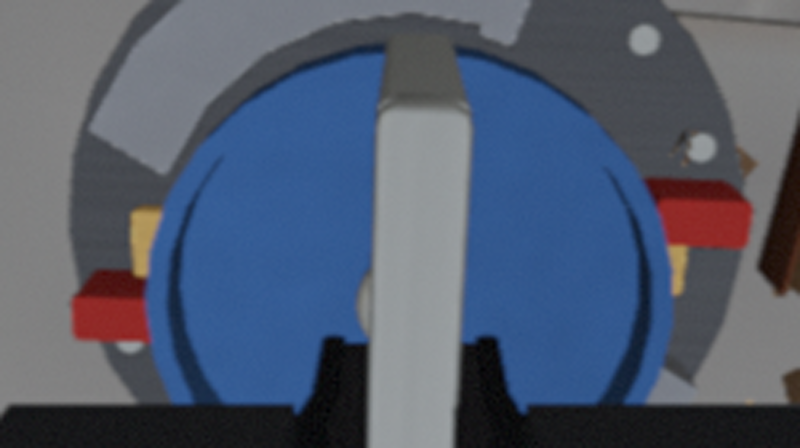

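Request:
step_arm(increments=[{"claw": 0,"tx": 0,"ty": 0,"tz": 0,"spin": 0.7},{"claw": 0,"tx": 0,"ty": 0,"tz": 0,"spin": 1.4},{"claw": 0,"tx": 0,"ty": 0,"tz": 0,"spin": 2},{"claw": 0,"tx": 0,"ty": 0,"tz": 0,"spin": 2}])

```text
time: 8.55
position: [0.5134, 0.0017, 0.2738]
tool_rot: [0.103, -3.139, 0.001]
ft_force: [-4.4, -3.0, 3.2]
grip_width: 0.148
```

```bash
python3 -c "
from h import *
plan([.5133,.0008],92,.110);print(get_state()['torque'])
P=imaging.camera_params('wrist');im=cv2.imread('pics/wrist3.png')
for dx in(-.005,0,.005):
  u=proj(P,[.5135+dx,.0013,.048]);print(dx,u,(u-[190,130])*3.2)
a=[((x/3.2)+190,(y/3.2)+130) for x,y in((424,108),(412,440))]
p=[ray(P,q,.117) for q in a];print(p,np.degrees(np.arctan2(*(p[0]-p[1])[1::-1])))"
```

```text
pos [0.5134 0.0017 0.2738] axis z [-1.2e-03 -9.0e-04 -1.0e+00] heading y 93.76 tool shift mm [ 0.2 -0.9  0.3] spin 1.7640100377286672 mod180 1.7640100377286672 q [ 0.7   0.23 -0.83  1.92  0.19  1.08  1.43] F [-4.43 -2.98  3.22] w 0.14809321750223398 t 8.55
[-0.49305837  0.99360013 -0.44548165]
-0.005 [318.76979832 216.32463847] [412.06335464 276.23884311]
0 [318.31133965 222.86056665] [410.59628689 297.15381328]
0.005 [317.85911485 229.3076229 ] [409.14916752 317.78439327]
[array([ 0.45684827, -0.00056449,  0.117     ]), array([0.50927574, 0.00119246, 0.117     ])] -178.0806226591928
```

Request:
step_arm(increments=[{"claw": 0,"tx": 0.0002,"ty": -0.0002,"tz": 0,"spin": 0.5},{"claw": 0,"tx": 0.0005,"ty": -0.0004,"tz": 0,"spin": 1},{"claw": 0,"tx": 0.0005,"ty": -0.0004,"tz": 0,"spin": 1}])

```text
time: 8.8
position: [0.5132, 0.0018, 0.2739]
tool_rot: [0.077, -3.141, 0.0]
ft_force: [-3.3, -2.0, 2.9]
grip_width: 0.15
```

```bash
python3 -c "
from h import *
plan([.5133,.0008],92,.110);print(get_state()['torque'])"
```

```text
pos [0.5132 0.0018 0.2739] axis z [-0.e+00 -3.e-04 -1.e+00] heading y 92.81 tool shift mm [-0.  -1.   0.4] spin 0.810801717370822 mod180 0.810801717370822 q [ 0.7   0.23 -0.83  1.92  0.19  1.08  1.41] F [-3.34 -2.02  2.86] w 0.14986597444927774 t 8.8
[-0.44679062  0.80566015 -0.04313395]
```

Twist released to a near-zero moment with the lugs still at the stops. Now a slow lift straight up.

Request:
step_arm(increments=[{"claw": 0,"tx": 0,"ty": 0,"tz": -0.0005,"spin": 0},{"claw": 0,"tx": 0,"ty": 0,"tz": -0.0015,"spin": 0},{"claw": 0,"tx": 0,"ty": 0,"tz": -0.003,"spin": 0},{"claw": 0,"tx": 0,"ty": 0,"tz": -0.005,"spin": 0},{"claw": 0,"tx": 0,"ty": 0,"tz": -0.007,"spin": 0},{"claw": 0,"tx": 0,"ty": 0,"tz": -0.009,"spin": 0},{"claw": 0,"tx": 0,"ty": 0,"tz": -0.0105,"spin": 0},{"claw": 0,"tx": 0,"ty": 0,"tz": -0.011,"spin": 0}])

```text
time: 9.47
position: [0.5133, 0.0017, 0.285]
tool_rot: [-0.075, 3.141, 0.0]
ft_force: [-1.1, -0.8, -6.0]
grip_width: 0.153
```

```bash
python3 -c "
from h import *
plan([.5133,.0008],92,.110);print(get_state()['torque'])
im=imaging.get_image('wrist');cv2.imwrite('pics/w5.png',im)
a=cv2.resize(im[100:270,190:440],(500,340));b=imaging.get_image('scene')[150:270,190:350]
cv2.imwrite('pics/c5.png',np.hstack([a,cv2.resize(b,(300,340))]))"
```

```text
pos [0.5133 0.0017 0.285 ] axis z [ 1.e-04  2.e-04 -1.e+00] heading y 92.75 tool shift mm [ 0.  -0.9 11.5] spin 0.7478437884903144 mod180 0.7478437884903144 q [ 0.71  0.21 -0.84  1.91  0.17  1.1   1.42] F [-1.06 -0.84 -5.97] w 0.1528566240020659 t 9.4667
[ 0.20838878  0.3696901  -0.08256495]
```

View pics/c5.png

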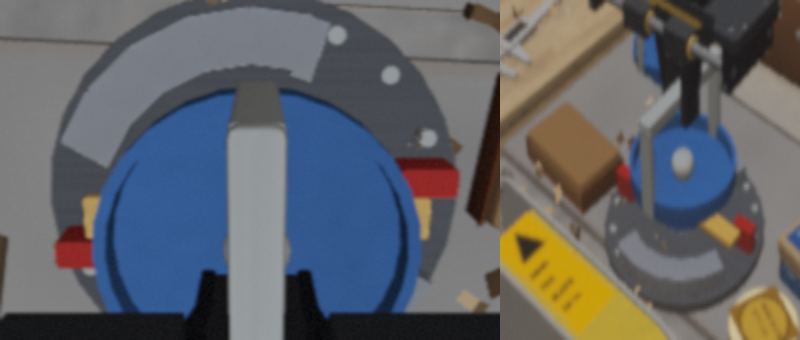

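Request:
step_arm(increments=[{"claw": 0,"tx": 0,"ty": 0,"tz": -0.001,"spin": 0},{"claw": 0,"tx": 0,"ty": 0,"tz": -0.003,"spin": 0},{"claw": 0,"tx": 0,"ty": 0,"tz": -0.006,"spin": 0},{"claw": 0,"tx": 0,"ty": 0,"tz": -0.01,"spin": 0},{"claw": 0,"tx": 0,"ty": 0,"tz": -0.015,"spin": 0},{"claw": 0,"tx": 0,"ty": 0,"tz": -0.02,"spin": 0},{"claw": 0,"tx": 0,"ty": 0,"tz": -0.025,"spin": 0},{"claw": 0,"tx": 0,"ty": 0,"tz": -0.03,"spin": 0}])

```text
time: 10.23
position: [0.5136, 0.0016, 0.3158]
tool_rot: [-0.075, 3.139, -0.001]
ft_force: [0.6, -0.2, -5.6]
grip_width: 0.155
```

Request:
step_arm(increments=[{"claw": 0,"tx": 0,"ty": 0,"tz": -0.005,"spin": 0},{"claw": 0,"tx": 0,"ty": 0,"tz": -0.01,"spin": 0},{"claw": 0,"tx": 0,"ty": 0,"tz": -0.015,"spin": 0},{"claw": 0,"tx": 0,"ty": 0,"tz": -0.02,"spin": 0},{"claw": 0,"tx": 0,"ty": 0,"tz": -0.025,"spin": 0},{"claw": 0,"tx": 0,"ty": 0,"tz": -0.03,"spin": 0},{"claw": 0,"tx": 0,"ty": 0,"tz": -0.035,"spin": 0},{"claw": 0,"tx": 0,"ty": 0,"tz": -0.04,"spin": 0}])

```text
time: 10.9
position: [0.5133, 0.0016, 0.3552]
tool_rot: [-0.075, 3.141, -0.0]
ft_force: [0.7, 0.1, -3.9]
grip_width: 0.151
```

Request:
step_arm(increments=[{"claw": 0,"tx": 0,"ty": 0,"tz": -0.005,"spin": 0},{"claw": 0,"tx": 0,"ty": 0,"tz": -0.01,"spin": 0},{"claw": 0,"tx": 0,"ty": 0,"tz": -0.015,"spin": 0},{"claw": 0,"tx": 0,"ty": 0,"tz": -0.02,"spin": 0},{"claw": 0,"tx": 0,"ty": 0,"tz": -0.025,"spin": 0},{"claw": 0,"tx": 0,"ty": 0,"tz": -0.03,"spin": 0},{"claw": 0,"tx": 0,"ty": 0,"tz": -0.034,"spin": 0},{"claw": 0,"tx": 0,"ty": 0,"tz": -0.037,"spin": 0}])

```text
time: 11.57
position: [0.5134, 0.0016, 0.3923]
tool_rot: [-0.075, 3.14, -0.0]
ft_force: [0.4, -0.1, -4.0]
grip_width: 0.152
```

Request:
step_arm(increments=[{"claw": 0,"tx": 0,"ty": 0,"tz": -0.002,"spin": 0},{"claw": 0,"tx": 0,"ty": 0,"tz": -0.0035,"spin": 0},{"claw": 0,"tx": 0,"ty": 0,"tz": -0.004,"spin": 0},{"claw": 0,"tx": 0,"ty": 0,"tz": -0.004,"spin": 0},{"claw": 0,"tx": 0,"ty": 0,"tz": -0.004,"spin": 0},{"claw": 0,"tx": 0,"ty": 0,"tz": -0.004,"spin": 0},{"claw": 0,"tx": 0,"ty": 0,"tz": -0.004,"spin": 0},{"claw": 0,"tx": 0,"ty": 0,"tz": -0.004,"spin": 0}])

```text
time: 12.23
position: [0.5132, 0.0016, 0.3956]
tool_rot: [0.075, -3.14, -0.0]
ft_force: [0.1, 0.1, -4.5]
grip_width: 0.155
```

```bash
python3 -c "
from h import *
plan([.5133,.0008],92,.230);print(get_state()['torque'],np.abs(get_state()['qd']).max())
a=imaging.get_image('wrist')[60:270,160:475];b=imaging.get_image('scene')[60:300,170:370]
cv2.imwrite('pics/c6.png',np.hstack([cv2.resize(a,(450,300)),cv2.resize(b,(350,420))[60:360]]))
from scipy.spatial.transform import Rotation as R
P=imaging.camera_params('scene');print(proj(P,[.5133,.0015,.168]))
im=b;g=cv2.cvtColor(b,cv2.COLOR_BGR2HSV);m=(g[...,0]>95)&(g[...,0]<125)&(g[...,1]>120)
for c,n,mm in blobs(m,150): print(c+[170,60],n)
u,v=(proj(P,[.5133,.0015,.168])-[170,60]).astype(int);
c=b[v-30:v+30,u-30:u+30];w=(cv2.cvtColor(c,cv2.COLOR_BGR2HSV)[...,1]<80)
for q,n,mm in blobs(w,30): print('grey',q+[u-30+170,v-30+60],n)"
```

```text
pos [0.5132 0.0016 0.3956] axis z [-2.e-04  0.e+00 -1.e+00] heading y 92.75 tool shift mm [-0.  -0.8  2.1] spin 0.7463221294254652 mod180 0.7463221294254652 q [ 0.76  0.09 -0.85  1.77  0.07  1.31  1.51] F [ 0.08  0.09 -4.45] w 0.1549828956761568 t 12.2333
[ 0.13093953 -0.11627689 -0.01037972] 0.001043149668601947
[286.07112549 161.43261779]
[290.6 162.5] 1371
grey [278.3 159. ] 1540
grey [285.8 159.7] 128
```

View pics/c6.png

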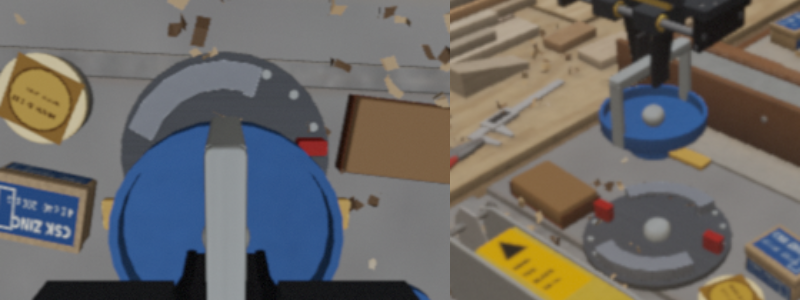

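The dish hangs level about 12 cm up. The ball is at (285.8,159.7) px, where the dish centre projects to (286.1,161.4) px. The surrounding things look untouched, so I'm handing in.

```bash
python3 -c "
from h import *
print(workorder.close_job())"
```

```text
the job is handed in; nothing more can be done
None
```

I twisted the dish counterclockwise to the stops and lifted it clear. It was handed in held still about 12 cm above the stand, at about 12.4 s of the 48 s allowed.

- **Twist:** I gripped the arch handle at 60 N and turned it about 84°. The moment stayed near 0.1 N m, then climbed from about 92.5° and reached 1.06 N m. The wrist picture showed both brass lugs against the red stops and clear of the clips. I then eased the twist off to near zero before lifting.
- **Lift:** It rose about 122 mm. The wrist carried about 4.5 N at the end, consistent with the dish and ball.
- **Last checks:** The tool axis was within 0.0002 rad of vertical, and joint speeds were about 0.001 rad/s. Tool heading was 92.75°, unchanged since before the lift. The ball was within 2 px of the projected dish centre. The screw box, sanding block and wax tin looked untouched in the pictures.
- **Disagreements:** The measurements of the dish axis differed by up to about 2.5 mm along y. The tool heading was 1 to 2° ahead of the dish heading seen at the stops (about 92°), which I put down to give in the grip.

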